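Feed a cheese block along the portioner fence with a push stick

ROBOT

A 6-joint arm with a two-finger parallel gripper is mounted at the origin on the work surface; the furniture and walls round the work are solid. World frame = base frame: x ahead of the robot, y to its left, z up, the work surface at z = 0. Lengths are in m, angles in degrees, forces in N, time in s.
With the tool pointing down it reaches from about 0.3 to 0.875 m from the base axis. Payload 6.4 kg.
Tool frame: the origin (TCP) lies at the very end of the fingers, on their centre line; the grasp point (between the pads) lies 19 mm behind it; z points along the fingers, y is the direction in which the jaws open and shut (so a half turn about z gives the same grasp; the last joint's range is limited). The gripper opens to 85 mm and grips with 20 to 120 N. Pads are 22 mm wide; open, the fingers measure 114 mm over their backs; the gripper's body (76 mm by 85 mm) begins 54 mm behind the grasp point. The pads swing forward as they close: fully open they stand 13 mm farther back than shut.
Start: joints at [-88.596, 10.359, 92.074, -0, 77.567, -11.82], TCP at [0.132, -0.56, 0.231] pointing down, gripper open.
Joint ranges: [-171.53, 171.53], [-51.25, 118.39], [17.06, 147.69], [-65.23, 245.23], [0, 150.52], [-178.68, 178.68]. Speed limits (degrees/s): [147.25, 147.25, 172.46, 180, 180, 180].

INTERFACE

Orientations are given as a 3x3 rotation matrix whose columns are the frame's x, y, z axes.
In Python, from station import env, vision gives the robot as it stands. The module is installed in compiled form; this text tells all that it offers.
- The arm moves only by the tool carry_out, never from a script. Its arguments are lists of equal length, an entry for each row: "offset": the shift along the tool's x, y, z in m, a list of three; "roll": the turn about the tool's z in rad; "jaw": the finger opening in m, from 0 to 0.0854. In form: {"offset": [[dx, dy, dz], ...], "roll": [roll, ...], "jaw": [jaw, ...]}. A call has 1 to 12 rows; each row shifts and turns the commanded pose from where the row before left it, along the tool's axes as they then stand; what a row does not reach is not made up. A row lasts 1/10 s, in which the tool goes at most 50 mm and 8.59 degrees, less where a joint would pass 70% of its speed; a pose out of reach is approached as far as the arm can. A call is refused whole if a number of a shift passes 0.05 or a number of a turn 0.15, either way. A call with a gripper value outside its range is refused whole. The fingers move at their own pace and stop on an object; "squeeze" is the grip in N (left out, the last holds). Time passes only in rows, so rows that do not move let the fingers close. It gives the time, the measured TCP pose, the force and the opening at its end, in the units of the state.
- env.state(): the state, without advancing time (a new reading comes with each control period).
- vision.read_camera(name): name is "side" or "top"; returns the picture (400x640x3 uint8, blue, green, red); there is no depth.
- vision.camera_params(name): a dict with "intrinsics" (3x3 intrinsics, pixels), "k1" (the pictures are not rectified: a ray, as slopes to the right and down, at radius r is drawn at 1 + k1 r^2 times it, then the intrinsics apply), "pose" (4x4, takes a point from camera to world coordinates). Camera axes: x right, y up, looking along -z (the intrinsics and any distortion apply to the point x, -y, -z); pixel columns grow to the right and rows downward; lengths in m; the calibration is good to about 2 mm. A picture is of the moment at which its call begins. camera_params takes no time and is no camera call.
- env.finish_job(): hands the job in, once; it reports no verdict.
Trained networks look in the newest picture that a camera, given by its name, has taken for a name from the list of things; names that differ only in an ending like _2 or _b are one class to them, and where a whole thing is asked for, a point or a joint stands for the part that bears it (a point fixed in the world has none). Each returns a list of dicts, best first, with "conf" (0 to 1); they miss things now and then, are a little off and sometimes report something else, mostly with a low value. They report only what shows in the picture. A call takes as long as a camera call. They do not tell look-alikes from the thing itself.
- vision.silhouettes(camera, target): "mask" (400x640 bool, what is visible of it) and "bbox" ([left, top, width, height] in pixels, round what is visible of it).
The state is a dict: "time_s": time; "qpos": joint angles; "joint_velocities": joint speeds; "joint_torque": joint torques, N m; "tool_pos": TCP position; "eef_rot": TCP orientation; "force": force on the tool from outside, world axes, zero at the start; "ft_torque": the same for the moment, N m; "opening": finger opening in m.
Only numpy, scipy, OpenCV 4.12 (cv2) and the standard library are available. Lean on these libraries where they do the work, as an engineer would, in place of code of your own. Each camera call takes 0.05 s, during which the arm holds its last target. There are 200 camera calls.

TASK

Take the blue push stick and use it, never the gripper itself, to square the cheese block up against the portioner's fence before the block's front crosses the red line, then feed it along, keeping it flat against the fence, under the wire frame and back against the sprung blue backstop until the orange keeper snaps in behind it and holds it there. Press firmly but do not ram the backstop, leave the spice jars and the timer alone, and at the end lay the push stick down on the worktop, off the portioner.

Things in the scene. Friction and masses are not known exactly. Their poses are not given: they have to be found in the camera images.
- portioner: Fixed cheese portioner: white deck, top 14 mm above the worktop. Origin on the worktop in line with the fence's inner face; x = feed direction, y = square into the fence. Deck x -220 to 200, y -155 to 35 mm. Aluminium fence: inner face y = 0, x -210 to 190, 30 mm above the deck. Red line across the deck at x = -10. Backstop bracket at x 176 to 188.
- cheese: Loose yellow cheese block, brown top, 100 x 60 x 45 mm, 0.2 to 0.42 kg. Origin at the centre of its underside, x along its 100 mm length, z up. Starts on the deck before the red line, off the fence and up to 0.25 rad askew, its x roughly along the feed. Flat on the fence its origin is at portioner y = -30 mm. Move it only with the push stick.
- push_stick: Loose blue push stick, 0.12 kg, on the worktop. Origin on its underside below the middle of the grip; x runs to the pushing tip, z up. Grip: upright fin, x -38 to 38, 16 mm thick in y, 52 mm high, taken across y. Ahead of it a straight bar 24 mm wide, 22 mm high, to the round black rubber tip that ends at x = 150 mm; behind it a foot 24 mm wide to x = -52.
- nest (a point): Where the block's origin lies when home: on the deck at portioner x = 94, y = -30 mm, the block's x along the feed. Held home, the block is clamped between keeper and backstop.
- backstop: Sprung blue plate across the end of the feed, 56 mm wide, 36 mm high. Origin at the centre of the face the block meets; at rest at portioner x = 138 mm, 20 mm above the deck. It yields 9 mm along the feed (about 2 N at first, 7 N at 6 mm where the keeper can snap in, 9 N at its hard end) and pushes back.
- wire_frame (a point): Middle of the gate under the fixed steel wire frame, on the deck, at portioner x = 85, y = -33 mm. The near leg's inner face is at y = -66, so the gate is 66 mm wide from the fence; legs are 16 mm long in x; free height 69 mm, top of the frame 94 mm above the deck.
- keeper_post (a point): Foot of the fixed post on which the keeper pivots, on the deck at portioner x = -25, y = -78 mm: 12 mm thick, 48 mm high, base flange 20 mm across.
- keeper_tip (a point): Axis of the 8 mm roller at the tip of the orange keeper. At rest at portioner x = 40, y = -55 mm, so it stands 9 mm into the path of the block's near side, 33 to 45 mm above the deck: a push stick that stays below 33 mm above the deck passes under it.
- keeper_arm (a joint): Sprung orange keeper leaf on its pivot. 0 rad: in, as it starts. The passing block swings it out to about 0.14 rad (about 4 N) and it snaps back to 0 behind the block's rear face once the backstop is pressed in about 6 mm; then it bars the way back.
- spice_red: Loose spice jar with red cap, 45 mm across, 106 mm high, origin under its centre. Leave alone.
- spice_white: Loose spice jar with white cap, 47 mm across, 98 mm high, origin under its centre. Leave alone.
- timer: Loose round red and white kitchen timer, 64 mm across, 36 mm high, origin under its centre. Leave alone.
Things that resemble listed ones, but are neither listed nor needed, are in the scene too. Of the things that look like the push_stick, take the one that is farthest from the robot's base at the start.

How it is judged:
By the outcome, as a careful person would: the job done as asked, in the order asked, and still so for the second after the job is handed in, with the robot touching nothing.
It also fails if it takes over 69 s, if anything falls off the work surface, if the arm or the gripper's body presses on something with over 40 N, if the wrist force passes 120 N, or if a joint passes its speed limit or range.

## Working session

There is one attempt and no reset: what is moved stays moved. The work goes in short steps, Python scripts to look and compute and a tool call to move; the robot and the scene stay as the last step left them, time stands still between calls to the robot, and variables do not carry over. Pictures are saved under pics/ and viewed, about 8 in all and at most 12, crops included, and the job is handed in when it is done.

Besides the shell and the picture viewer there is one more tool, called after ">>>" by a JSON object that holds its "api" and its "payload". carry_out: Moves the arm, as the interface text tells. Its arguments: {"type":"object","properties":{"offset":{"type":"array"},"roll":{"type":"array"},"jaw":{"type":"array"},"squeeze":{"type":"number"}},"required":["offset","roll","jaw"]}

```bash
mkdir -p pics
cat > h.py <<'E'
import numpy as np, cv2
from station import env, vision
def P(n):
    p=vision.camera_params(n); return np.array(p['intrinsics']),p['k1'],np.array(p['pose'])
def w2p(n,X):
    K,k,T=P(n); X=np.atleast_2d(X); c=(X-T[:3,3])@T[:3,:3]
    s=np.c_[c[:,0]/-c[:,2],-c[:,1]/-c[:,2]]; r2=(s**2).sum(1,keepdims=True)
    s=s*(1+k*r2); return s@K[:2,:2].T+K[:2,2]
def p2w(n,uv,z):
    K,k,T=P(n); uv=np.atleast_2d(np.float64(uv)); d=(uv-K[:2,2])@np.linalg.inv(K[:2,:2]).T
    s=d.copy()
    for _ in range(30): s=d/(1+k*(s**2).sum(1,keepdims=True))
    r=np.c_[s[:,0],-s[:,1],-np.ones(len(s))]@T[:3,:3].T
    z=np.broadcast_to(z,len(s)); t=(z-T[2,3])/r[:,2]; return T[:3,3]+r*t[:,None]
E
python3 - <<'E'
from h import *
for n in('top','side'):
    im=vision.read_camera(n); cv2.imwrite(f'pics/{n}0.png',im)
    print(n,P(n)[0].tolist(),P(n)[1],P(n)[2].round(3).tolist())
    for t in('portioner','cheese','push_stick','backstop','keeper_arm','spice_red','spice_white','timer'):
        for d in vision.silhouettes(n,t)[:3]: print(t,round(d['conf'],2),d['bbox'])
s=env.state();print(s)
E
```

```text
top [[467.48078738560406, 0.0, 318.1320148741532], [0.0, 467.48078738560406, 207.97739645302954], [0.0, 0.0, 1.0]] -0.047836856402317086 [[-0.012, 0.998, -0.067, 0.396], [-1.0, -0.011, 0.005, -0.019], [0.004, 0.067, 0.998, 1.606], [0.0, 0.0, 0.0, 1.0]]
portioner 0.63 [267.0, 166.2, 130.0, 66.6]
cheese 0.85 [282.0, 188.9, 32.6, 21.9]
push_stick 0.9 [242.1, 238.7, 19.3, 65.1]
push_stick 0.79 [204.1, 179.3, 41.3, 43.0]
push_stick 0.21 [268.9, 162.7, 126.8, 64.9]
spice_red 0.56 [300.3, 132.2, 17.3, 16.6]
spice_red 0.34 [203.8, 178.3, 45.0, 46.3]
spice_white 0.71 [259.9, 130.5, 15.4, 21.6]
timer 0.56 [401.1, 218.1, 20.4, 19.3]
side [[482.99260524369504, 0.0, 321.8609014986121], [0.0, 482.99260524369504, 195.0824970164849], [0.0, 0.0, 1.0]] 0.014472308712565145 [[-0.832, 0.388, -0.396, -0.013], [-0.554, -0.557, 0.618, 0.799], [0.019, 0.734, 0.679, 0.947], [0.0, 0.0, 0.0, 1.0]]
portioner 0.94 [256.3, 140.8, 125.2, 107.5]
cheese 0.94 [284.2, 188.1, 37.5, 40.9]
push_stick 0.66 [234.2, 243.3, 19.5, 72.5]
push_stick 0.57 [315.1, 266.8, 62.6, 61.0]
backstop 0.67 [322.2, 167.7, 9.7, 18.2]
backsto
[... 293 characters left out ...]
2841e-04,
        7.75669707e+01, -1.18197928e+01]), 'joint_velocities': array([-0.10939646,  0.05222206,  0.04707395,  0.022785  ,  0.04457952,
       -0.06038215]), 'joint_torque': array([-4.04117472e-04, -4.44841826e+01, -3.51685381e+01, -5.67070238e-04,
        5.30270408e-04,  1.31956074e-05]), 'tool_pos': array([ 0.13153763, -0.55976628,  0.23131325]), 'eef_rot': array([[ 9.73493939e-01,  2.28712812e-01,  1.72149267e-05],
       [ 2.28712813e-01, -9.73493938e-01, -3.54955682e-05],
       [ 8.64033560e-06,  3.84919949e-05, -9.99999999e-01]]), 'force': array([-0.08684236,  0.2314551 ,  0.42119523]), 'ft_torque': array([0.01544953, 0.00680325, 0.03474548]), 'opening': 0.08560834542906742}
```

View pics/top0.png

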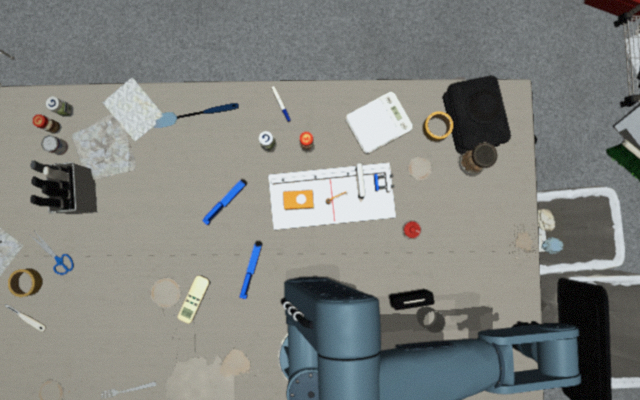

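View pics/side0.png

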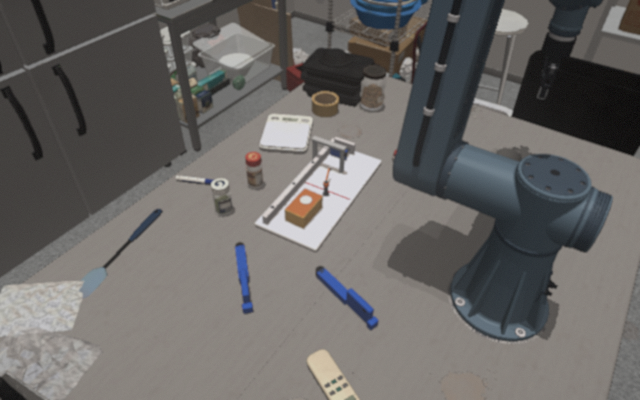

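The pictures show the portioner at about (332,195) in the top view, with the fence at its upper edge and the feed running right. The blue sticks are at (225,201) and (251,270), and the cheese is at (298,200). I'll enlarge the middle.

Run:
```python
from h import *
a=cv2.imread('pics/top0.png')[155:245,195:420]; b=cv2.imread('pics/side0.png')[130:320,220:400]
a=cv2.resize(a,None,fx=3.5,fy=3.5,interpolation=cv2.INTER_CUBIC)
cv2.imwrite('pics/a.png',a)
cv2.imwrite('pics/b.png',cv2.resize(b,None,fx=3.1,fy=3.1,interpolation=cv2.INTER_CUBIC))
for d in vision.silhouettes('top','push_stick')[:2]+vision.silhouettes('top','cheese')[:1]:
    m=d['mask']; v,u=np.nonzero(m); X=p2w('top',np.c_[u,v],.02); c=X.mean(0); w,V=np.linalg.eigh(np.cov(X[:,:2].T)); 
    q=(X-c)[:,:2]@V[:,1]; print(c,np.hypot(*c[:2]),V[:,1],q.min(),q.max(),w**.5)
```

```text
[0.30038163 0.20219116 0.02      ] 0.3620916886857288 [-0.95491496  0.29687946] -0.1000846641266955 0.10168969348584615 [0.0070825  0.05860221]
[0.52856382 0.29370746 0.02      ] 0.6046848600962853 [-0.69783641  0.71625718] -0.10026310910518492 0.0965763253230691 [0.00729229 0.05600065]
[0.5350865  0.04142126 0.02      ] 0.5366873203441215 [-0.01055481  0.9999443 ] -0.05184285998219617 0.05384663612650684 [0.0181945  0.03005779]
```

View pics/a.png

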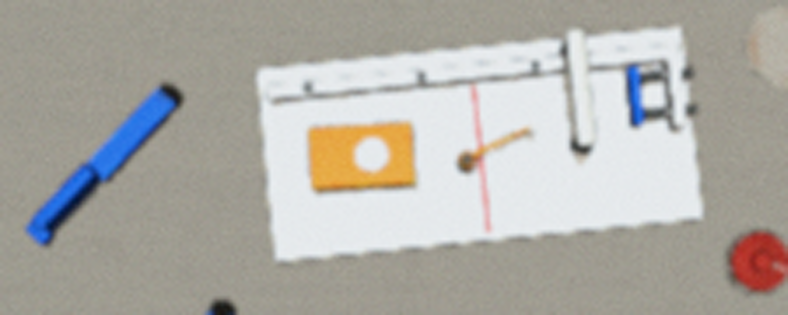

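View pics/b.png

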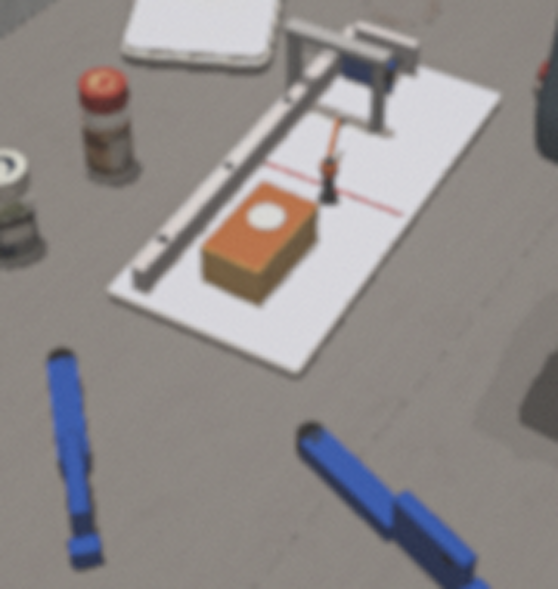

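Top crop: deck corners (258,70), (682,28), (703,217), (277,262). Cheese top corners (308,128), (411,124), (415,185), (314,191). The far stick runs from its foot (38,237) to its black tip (175,92). The side crop shows the stick upright, with its tip towards the portioner side.

```bash
cat > fit.py <<'E'
from h import *
from scipy.optimize import least_squares
def A(L,s,o): return (np.float64(L)+.5)/s-.5+np.array(o)
def fit(local,obs,x0):
    # obs: list of (cam, idx, uv); local Nx3 ; pose x,y,th
    local=np.float64(local)
    def W(p): c,s=np.cos(p[2]),np.sin(p[2]); return local@np.array([[c,s,0],[-s,c,0],[0,0,1]])+[p[0],p[1],0]
    f=lambda p: np.concatenate([(w2p(n,W(p)[i])-uv).ravel() for n,i,uv in obs])
    r=least_squares(f,x0); return r.x, r.fun.round(1)
T=lambda L:A(L,3.5,(195,155)); S=lambda L:A(L,3.1,(220,130))
E
python3 - <<'E'
from fit import *
D=[[-.22,.035,.014],[.2,.035,.014],[.2,-.155,.014],[-.22,-.155,.014]]
po=[('top',[0,1,2,3],T([(258,70),(682,28),(703,217),(277,262)])),('side',[0,3,2],S([(108,292),(298,375),(500,97)]))]
p,r=fit(D,po,[.55,-.05,-1.5]);print('port',p,r)
for o in po: print(fit(D,[o],p))
C=[[-.05,.03,.059],[.05,.03,.059],[.05,-.03,.059],[-.05,-.03,.059]]
co=[('top',[0,1,2,3],T([(308,128),(411,124),(415,185),(314,191)])),('side',[0,1,2,3],S([(203,248),(265,184),(318,208),(258,276)]))]
c,rc=fit(C,co,[.53,.04,-1.5]);print('cheese',c,rc)
for o in co: print(fit(C,[o],c))
Sx=[[.15,0,.011],[-.052,0,.022]]
so=[('top',[0,1],T([(177,90),(36,235)])),('side',[0,1],S([(60,350),(88,560)]))]
s,rs=fit(Sx,so,[.5,.3,-.8]);print('stick',s,rs)
for o in so: print(fit(Sx,[o],s))
def loc(q): R=np.array([[np.cos(p[2]),-np.sin(p[2])],[np.sin(p[2]),np.cos(p[2])]]); return R.T@(np.array(q)-p[:2])
print('cheese in port',loc(c[:2]),c[2]-p[2])
E
```

```text
port [ 0.60453662 -0.07735817 -1.47848378] [-0.8  0.2 -0.5 -0.3 -0.1  0.6 -0.9  0.5 -0.7 -0.8  0.4 -1.   0.6 -1.3]
(array([ 0.60543896, -0.07936609, -1.47968119]), array([-0.2, -0.1,  0.1, -0.4,  0.4,  0.4, -0.3,  0.2]))
(array([ 0.60294554, -0.07422345, -1.47722408]), array([-0.9,  0.2,  0.4,  0.1,  0.6, -0.6]))
cheese [ 0.52800511  0.04136008 -1.52856719] [-0.7  0.5 -0.1  0.  -0.3  0.6 -1.5  0.5 -1.  -0.5 -0.4 -1.3  1.2 -1.1
  0.5 -0.7]
(array([ 0.52926807,  0.03921074, -1.52391719]), array([-0.1,  0.2,  0.5, -0.4,  0.4,  0.1, -0.8,  0.1]))
(array([ 0.52618299,  0.04414174, -1.5327781 ]), array([-1.2,  0.4, -0.3, -0.5,  1.2, -0.2,  0.3,  0.2]))
stick [ 0.49425462  0.32590327 -0.7628926 ] [-0.1 -0.4 -1.2  1.   0.5  1.9 -0.3 -2.6]
(array([ 0.49546226,  0.32374555, -0.76459701]), array([ 0.6, -0.7, -0.6,  0.7]))
(array([ 0.49314193,  0.32734541, -0.76148901]), array([ 0.4,  2.4, -0.3, -1.9]))
cheese in port [-0.12526756 -0.06526202] -0.050083405157431926
```

>>> {"api": "carry_out", "payload": {"offset": [[0.038,-0.03,0],[0.038,-0.03,0],[0.038,-0.03,0],[0.038,-0.03,0],[0.038,-0.03,0],[0.038,-0.03,0],[0.038,-0.03,0],[0.038,-0.03,0],[0.038,-0.03,0],[0.038,-0.03,0],[0.038,-0.03,0],[0.038,-0.03,0]], "roll": [-0.14,-0.14,-0.14,-0.14,-0.14,-0.14,-0.14,-0.14,-0.14,-0.14,-0.14,-0.14], "jaw": [0.06,0.06,0.06,0.06,0.06,0.06,0.06,0.06,0.06,0.06,0.06,0.06]}}

```text
time_s: 2.2
tool_pos: [0.1592, -0.099, 0.2276]
eef_rot: [[-0.335, 0.94, -0.068], [0.94, 0.339, 0.047], [0.067, -0.048, -0.997]]
force: [-0.1, -0.4, -0.1]
opening: 0.0601
```

I combined roll with fixed tool-axis offsets by mistake, so the path curved inward. Nothing was touched. I'll write a small planner for world-frame targets.

```bash
cat > plan.py <<'E'
from h import *
P0=np.array([.6045,-.0778,-1.4785])
def port(x,y): c,s=np.cos(P0[2]),np.sin(P0[2]); return np.array([P0[0]+c*x-s*y,P0[1]+s*x+c*y])
def inport(q): c,s=np.cos(P0[2]),np.sin(P0[2]); d=np.array(q[:2])-P0[:2]; return np.array([c*d[0]+s*d[1],-s*d[0]+c*d[1]])
def plan(x,y,z,yaw,n):
    "per-row tool offsets and roll to reach world TCP pose (tool x at yaw), tool down"
    s=env.state(); R=s['eef_rot']; p=s['tool_pos']; y0=np.arctan2(R[1,0],R[0,0])
    dy=(yaw-y0+np.pi)%(2*np.pi)-np.pi; d=(np.array([x,y,z])-p)/n
    print('pos',p.round(4),'yaw',round(y0,4),'tilt',R[:2,2].round(4),'F',s['force'].round(1),'t',s['time_s'])
    print('roll/row',round(-dy/n,4))
    o=[]
    for i in range(n):
        a=y0+dy/n*i; o.append([round(float(v),4) for v in (np.cos(a)*d[0]+np.sin(a)*d[1],np.sin(a)*d[0]-np.cos(a)*d[1],-d[2])])
    print(o)
E
python3 -c "
from plan import *
plan(.40,.12,.23,2.379,10)
print(env.state()['qpos'],env.state()['joint_velocities'])"
```

```text
pos [ 0.1592 -0.099   0.2276] yaw 1.9136 tilt [-0.0677  0.0466] F [-0.1 -0.4 -0.1] t 2.2
roll/row -0.0465
[[0.0125, 0.03, -0.0002], [0.0111, 0.0306, -0.0002], [0.0097, 0.0311, -0.0002], [0.0082, 0.0315, -0.0002], [0.0068, 0.0318, -0.0002], [0.0053, 0.0321, -0.0002], [0.0038, 0.0323, -0.0002], [0.0023, 0.0325, -0.0002], [0.0007, 0.0325, -0.0002], [-0.0008, 0.0325, -0.0002]]
[-65.64883529 -51.21501557 136.454966    -2.46568078  98.79075625
 -85.67069849] [ 1.77669292e+01 -3.01653266e-01 -5.21136034e-02 -9.76997430e+00
  1.44813928e+01 -6.40827421e+01]
```

>>> {"api": "carry_out", "payload": {"offset": [[-0.012,0.03,0],[-0.012,0.03,0],[-0.012,0.03,0],[-0.012,0.03,0],[0.01,0.031,0],[0.01,0.031,0],[0.01,0.031,0],[0.01,0.031,0]], "roll": [0,0,0,0,0,0,0,0], "jaw": [0.06,0.06,0.06,0.06,0.06,0.06,0.06,0.06]}}

```text
time_s: 3.0
tool_pos: [0.393, -0.0251, 0.2161]
eef_rot: [[-0.331, 0.941, -0.066], [0.942, 0.334, 0.045], [0.064, -0.047, -0.997]]
force: [1.1, -0.2, 0.3]
opening: 0.0596
```

```bash
python3 -c "
from plan import *
plan(.4945,.3255,.15,2.379,12)
print(env.state()['qpos'])"
```

```text
pos [ 0.393  -0.0251  0.2161] yaw 1.9085 tilt [-0.066   0.0445] F [ 1.1 -0.2  0.3] t 3.0
roll/row -0.0392
[[0.0248, 0.0177, 0.0055], [0.0241, 0.0186, 0.0055], [0.0233, 0.0195, 0.0055], [0.0225, 0.0204, 0.0055], [0.0217, 0.0213, 0.0055], [0.0208, 0.0221, 0.0055], [0.02, 0.0229, 0.0055], [0.019, 0.0237, 0.0055], [0.0181, 0.0244, 0.0055], [0.0171, 0.0251, 0.0055], [0.0161, 0.0258, 0.0055], [0.0151, 0.0264, 0.0055]]
[-21.86939581 -10.28718203 114.66721596   0.97429943  80.08612607
 -41.50907662]
```

The near limit left a fixed 4.6° tilt of the tool axis. At the stick's heading it lies in the plane of the pads, so the grasp is unaffected. It tips the stick only about 1–4 mm later. I'll accept it and have the planner account for it.

```bash
python3 - <<'E'
s=open('plan.py').read()
i=s.index("    for i in range(n):")
s=s[:i]+"""    from scipy.spatial.transform import Rotation as Q
    for i in range(n):
        Ri=R@Q.from_euler('z',-dy/n*i).as_matrix(); o.append([round(float(v),4) for v in Ri.T@d])
    print(o)
"""
open('plan.py','w').write(s)
E
python3 -c "
from plan import *
plan(.4945,.3255,.10,2.379,12)"
```

```text
pos [ 0.393  -0.0251  0.2161] yaw 1.9085 tilt [-0.066   0.0445] F [ 1.1 -0.2  0.3] t 3.0
roll/row -0.0392
[[0.0241, 0.0182, 0.0104], [0.0234, 0.0191, 0.0104], [0.0226, 0.02, 0.0104], [0.0218, 0.0209, 0.0104], [0.021, 0.0217, 0.0104], [0.0201, 0.0225, 0.0104], [0.0192, 0.0233, 0.0104], [0.0183, 0.024, 0.0104], [0.0173, 0.0247, 0.0104], [0.0163, 0.0254, 0.0104], [0.0153, 0.026, 0.0104], [0.0143, 0.0266, 0.0104]]
```

>>> {"api": "carry_out", "payload": {"offset": [[0.024,0.018,0.01],[0.023,0.019,0.01],[0.023,0.02,0.01],[0.022,0.021,0.01],[0.021,0.022,0.01],[0.02,0.022,0.01],[0.019,0.023,0.01],[0.018,0.024,0.01],[0.017,0.025,0.01],[0.016,0.025,0.01],[0.015,0.026,0.01],[0.014,0.027,0.01],[0,0,0]], "roll": [-0.039,-0.039,-0.039,-0.039,-0.039,-0.039,-0.039,-0.039,-0.039,-0.039,-0.039,-0.039,0], "jaw": [0.06,0.06,0.06,0.06,0.06,0.06,0.06,0.06,0.06,0.06,0.06,0.06,0.06]}}

```text
validation failed for argument at $...
```

>>> {"api": "carry_out", "payload": {"offset": [[0.024,0.018,0.01],[0.023,0.019,0.01],[0.023,0.02,0.01],[0.022,0.021,0.01],[0.021,0.022,0.01],[0.02,0.022,0.01],[0.019,0.023,0.01],[0.018,0.024,0.01],[0.017,0.025,0.01],[0.016,0.025,0.01],[0.015,0.026,0.01],[0.014,0.027,0.01]], "roll": [-0.039,-0.039,-0.039,-0.039,-0.039,-0.039,-0.039,-0.039,-0.039,-0.039,-0.039,-0.039], "jaw": [0.06,0.06,0.06,0.06,0.06,0.06,0.06,0.06,0.06,0.06,0.06,0.06]}}

```text
time_s: 4.2
tool_pos: [0.4951, 0.324, 0.1041]
eef_rot: [[-0.721, 0.69, -0.066], [0.689, 0.724, 0.045], [0.079, -0.013, -0.997]]
force: [0.0, 0.6, 0.1]
opening: 0.0601
```

```bash
python3 -c "
from plan import *
im=vision.read_camera('side'); cv2.imwrite('pics/c.png',cv2.resize(im[140:340,150:400],None,fx=3,fy=3,interpolation=cv2.INTER_CUBIC))
plan(.4945,.3255,.024,2.379,4);print(env.state()['qpos'])"
```

```text
pos [0.4953 0.3273 0.1028] yaw 2.3817 tilt [-0.0664  0.0468] F [-2.4 -1.1 -0.3] t 4.25
roll/row 0.0007
[[-0.0018, -0.0002, 0.0196], [-0.0018, -0.0002, 0.0196], [-0.0018, -0.0002, 0.0196], [-0.0018, -0.0002, 0.0196]]
[ 19.91488619  22.06446076  93.46535899   4.14414854  67.19714883
 -28.27316548]
```

View pics/c.png

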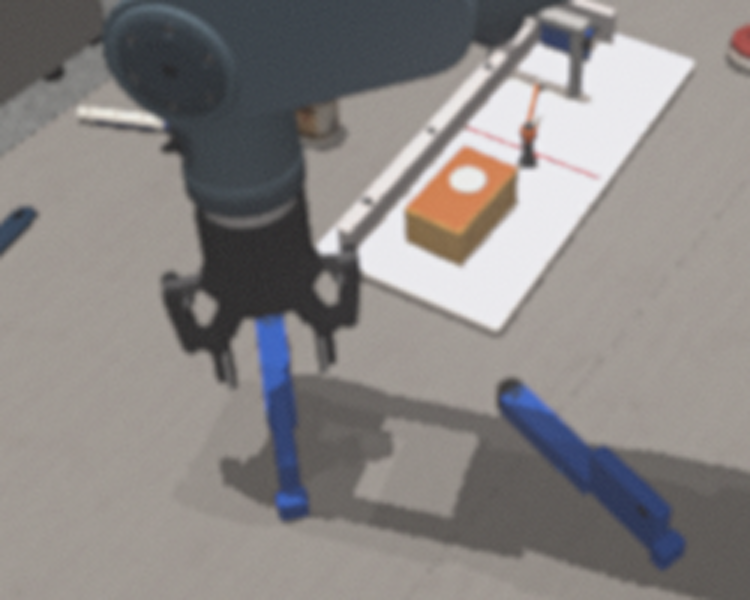

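The open fingers straddle the far stick's fin, at (225,375) and (328,365) on either side of it. Next I descend and grip.

>>> {"api": "carry_out", "payload": {"offset": [[-0.002,0,0.02],[-0.002,0,0.02],[-0.002,0,0.02],[-0.001,0,0.018],[0,0,0],[0,0,0],[0,0,0],[0,0,0],[0,0,0],[0,0,0],[0,0,0]], "roll": [0,0,0,0,0,0,0,0,0,0,0], "jaw": [0.06,0.06,0.06,0.06,0.06,0.01,0.01,0.01,0.01,0.01,0.01], "squeeze": 80}}

```text
time_s: 5.35
tool_pos: [0.4959, 0.3218, 0.0277]
eef_rot: [[-0.72, 0.691, -0.064], [0.69, 0.722, 0.046], [0.078, -0.011, -0.997]]
force: [-1.3, 0.1, 7.3]
opening: 0.0149
```

```bash
python3 -c "
from plan import *
# squaring start: tip at port y=-.125 -> origin y=-.275
q=port(-.125,-.280); print(q)
plan(.4945,.3255,.06,2.379,2)
plan(*q,.06,P0[2]+np.pi/2+np.pi,12)"
```

```text
[0.31417109 0.02086167]
pos [0.4959 0.3218 0.0277] yaw 2.3772 tilt [-0.0638  0.0458] F [-1.3  0.1  7.3] t 5.35
roll/row -0.0009
[[0.003, 0.0007, -0.016], [0.003, 0.0007, -0.016]]
pos [0.4959 0.3218 0.0277] yaw 2.3772 tilt [-0.0638  0.0458] F [-1.3  0.1  7.3] t 5.35
roll/row -0.0714
[[-0.0062, -0.0286, -0.0029], [-0.0041, -0.029, -0.0029], [-0.0021, -0.0292, -0.0029], [0.0, -0.0293, -0.0029], [0.0021, -0.0292, -0.0029], [0.0042, -0.029, -0.0029], [0.0062, -0.0286, -0.0029], [0.0083, -0.0281, -0.0029], [0.0103, -0.0274, -0.0029], [0.0122, -0.0266, -0.0029], [0.0141, -0.0257, -0.0029], [0.0159, -0.0246, -0.0029]]
```

>>> {"api": "carry_out", "payload": {"offset": [[0.001,0,-0.02],[0.002,0,-0.02],[0.002,0,-0.02],[0,0,0]], "roll": [0,0,0,0], "jaw": [0.01,0.01,0.01,0.01]}}

```text
time_s: 5.75
tool_pos: [0.4971, 0.3229, 0.0894]
eef_rot: [[-0.72, 0.691, -0.061], [0.69, 0.722, 0.047], [0.076, -0.009, -0.997]]
force: [1.1, -0.3, -1.1]
opening: 0.0147
```

```bash
cat > tip.py <<'E'
from plan import *
def look(tag,cams=('top','side'),view=None):
    "stick pose in tool frame from tip/foot colours: black tip & blue mask"
    for n in cams:
        im=vision.read_camera(n); cv2.imwrite(f'pics/{n}_{tag}.png',im)
        s=env.state(); t=s['tool_pos']; R=s['eef_rot']
        sx=-R[:,0]; exp=t+sx*.15-np.array([0,0,.012]);
        print(n,'expected tip px',w2p(n,exp).round(1), 'foot',w2p(n,t-sx*.052-np.array([0,0,.012])).round(1))
E
python3 - <<'E'
from tip import *
look('d')
a=cv2.imread('pics/top_d.png'); b=cv2.imread('pics/side_d.png')
def crop(im,c,h=42): 
    c=np.int32(c); return cv2.resize(im[c[1]-h:c[1]+h,c[0]-h:c[0]+h],(390,390),interpolation=cv2.INTER_CUBIC),c-h
t=env.state(); sx=-t['eef_rot'][:,0]; m=t['tool_pos']+sx*.12
A,oa=crop(a,w2p('top',m)[0]);B,ob=crop(b,w2p('side',m)[0]); print(oa,ob,390/84)
cv2.imwrite('pics/d.png',np.hstack([A,B]))
q=port(-.228,-.209); print(q); plan(q[0],q[1],.085,t0:=-.7644+np.pi,10)
E
```

```text
top expected tip px [[243.7 177.6]] foot [[200.5 221.6]]
side expected tip px [[238.4 229.7]] foot [[246.3 291.3]]
[194 141] [196 192] 4.642857142857143
[0.37537586 0.12996701]
pos [0.4951 0.3221 0.0863] yaw 2.3771 tilt [-0.0658  0.0449] F [-0.3  0.2 -1.2] t 5.85
roll/row -0.0
[[-0.0047, -0.0222, 0.0001], [-0.0047, -0.0222, 0.0001], [-0.0047, -0.0222, 0.0001], [-0.0047, -0.0222, 0.0001], [-0.0047, -0.0222, 0.0001], [-0.0047, -0.0222, 0.0001], [-0.0047, -0.0222, 0.0001], [-0.0047, -0.0222, 0.0001], [-0.0047, -0.0222, 0.0001], [-0.0047, -0.0222, 0.0001]]
```

View pics/d.png

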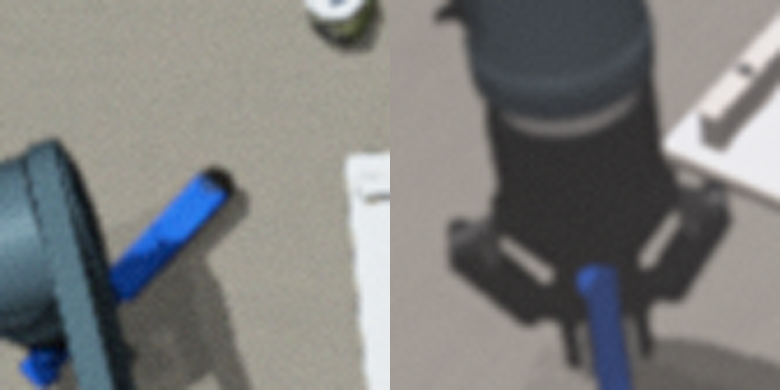

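The stick is held. The top view agrees with the expected tip, but in the side view the tip looks about 15 px lower than expected, so I'm checking for droop.

Run:
```python
from tip import *
im=cv2.imread('pics/side_d.png'); k=4
c=im[190:340,170:340]; c=cv2.resize(c,None,fx=k,fy=k,interpolation=cv2.INTER_CUBIC)
s=env.state(); t=s['tool_pos'];R=s['eef_rot']; sx=-R[:,0].copy(); 
for pitch,col in((0,(0,255,0)),(-.12,(0,255,255)),(-.25,(0,0,255))):
    h=sx*[1,1,0]; h/=np.linalg.norm(h); f=h*np.cos(pitch)+np.array([0,0,np.sin(pitch)]); u=-h*np.sin(pitch)+np.array([0,0,np.cos(pitch)])
    o=t-u*.0277
    for a,b in(((.15,.011),(.04,.011)),((.15,.022),(.04,.022)),((-.052,0),(-.052,.022))):
        q=((w2p('side',[o+f*a[0]+u*a[1],o+f*b[0]+u*b[1]])-[170,190]+.5)*k).astype(int)
        cv2.line(c,tuple(map(int,q[0])),tuple(map(int,q[1])),col,1)
cv2.circle(c,tuple(map(int,((w2p('side',t)[0]-[170,190])*k))),3,(255,255,255),-1)
cv2.imwrite('pics/e.png',c)
```

```text
(no output)
```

View pics/e.png

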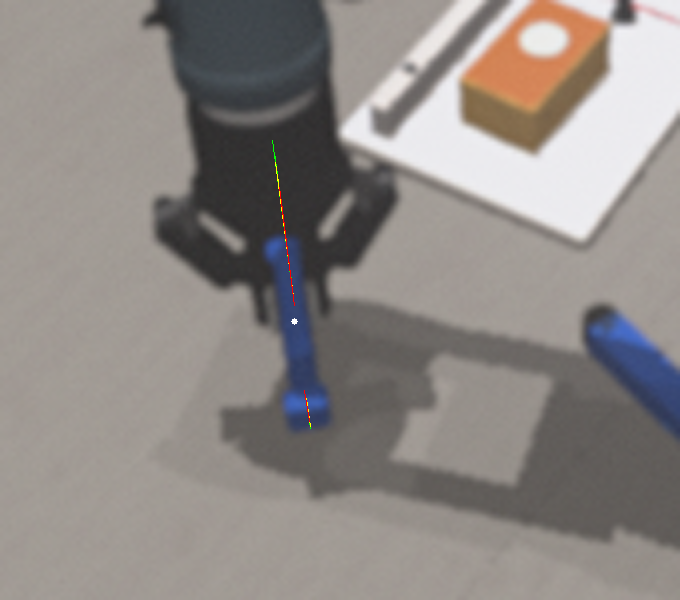

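That is only the gripper hiding the bar: the visible blue is the fin and foot. The foot at (308,425) matches zero pitch, so the grasp is good. I'm moving to the squaring start.

>>> {"api": "carry_out", "payload": {"offset": [[-0.005,-0.022,0],[-0.005,-0.022,0],[-0.005,-0.022,0],[-0.005,-0.022,0],[-0.005,-0.022,0],[-0.005,-0.022,0],[-0.005,-0.022,0],[-0.005,-0.022,0],[-0.005,-0.022,0],[-0.004,-0.022,0],[0,0,0]], "roll": [0,0,0,0,0,0,0,0,0,0,0], "jaw": [0.01,0.01,0.01,0.01,0.01,0.01,0.01,0.01,0.01,0.01,0.01]}}

```text
time_s: 6.95
tool_pos: [0.3755, 0.1282, 0.0839]
eef_rot: [[-0.718, 0.693, -0.07], [0.691, 0.721, 0.045], [0.082, -0.017, -0.997]]
force: [0.3, 0.3, -1.9]
opening: 0.0143
```

Run:
```python
from tip import *
im=vision.read_camera('top')
s=env.state();t=s['tool_pos'];R=s['eef_rot'];f=-R[:,0]*[1,1,0];f/=np.linalg.norm(f)
tip=t+f*.15; tip[2]=t[2]-.0277+.011
print('tip px',w2p('top',tip),'tip port',inport(tip))
c=cv2.resize(im[160:240,200:340],None,fx=5,fy=5,interpolation=cv2.INTER_CUBIC)
q=((w2p('top',tip)[0]-[200,160]+.5)*5).astype(int); cv2.circle(c,tuple(map(int,q)),3,(0,255,0),-1)
cv2.imwrite('pics/f.png',c)
q=port(-.228,-.209);plan(q[0],q[1],.0437,-.7644+np.pi,4)
```

```text
tip px [[302.44759493 212.61865827]] tip port [-0.11322633 -0.10960318]
pos [0.3769 0.1289 0.0844] yaw 2.3749 tilt [-0.0685  0.045 ] F [-0.5 -0.3 -1.2] t 7.0
roll/row -0.0006
[[-0.0004, 0.0001, 0.0102], [-0.0004, 0.0001, 0.0102], [-0.0004, 0.0001, 0.0102], [-0.0004, 0.0001, 0.0102]]
```

View pics/f.png

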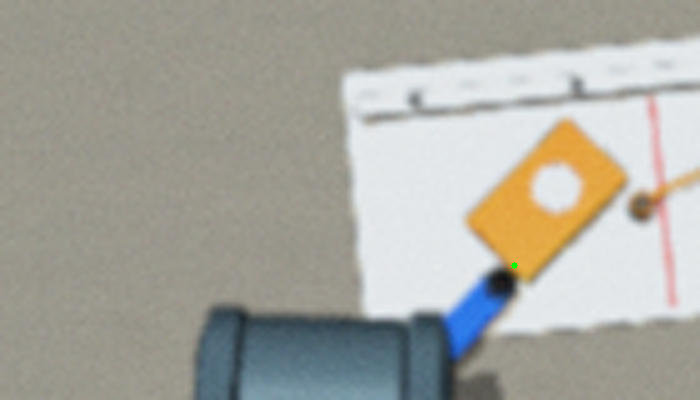

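The stick tip met the cheese top on the way in and turned the block by about 40°: its top corners are now at (568,118), (627,180), (525,280) and (467,220). Its front is still short of the red line at x≈660. I'll work out its pose and recover with the stick. The planned recovery is a push on the rear half of its near long face, towards the fence, which turns it back square.

```bash
cat >> fit.py <<'E'
CB=[[-.05,.03,.059],[.05,.03,.059],[.05,-.03,.059],[-.05,-.03,.059]]
E
python3 - <<'E'
from fit import *; from plan import *
c,r=fit(CB,[('top',[0,1,2,3],A([(467,220),(568,118),(627,180),(525,280)],5,(200,160)))],[.53,.03,-.8])
l=inport(c[:2]);y=c[2]-P0[2];print(c,r,l,y)
Rr=np.array([[np.cos(y),-np.sin(y)],[np.sin(y),np.cos(y)]])
print((np.array(CB)[:,:2]@Rr.T+l).round(4))
con=Rr@[-.025,-.03]+l; n=Rr@[0,1]; cen=con-n*.012; print('contact',con,'tipcentre',cen)
s=env.state();t=s['tool_pos'];f=-s['eef_rot'][:,0]
a=np.arctan2(f[1],f[0])-P0[2]; d=np.array([np.cos(a),np.sin(a)]); print('stick rel yaw',a,'now centre',inport(t)+d*.138)
E
```

```text
[ 0.52890136  0.00305661 -0.80257932] [-1.1  0.   0.1 -0.6  1.  -0.3 -0.   0.9] [-0.08748003 -0.06782469] 0.6759206806903522
[[-0.1453 -0.0757]
 [-0.0672 -0.0131]
 [-0.0297 -0.0599]
 [-0.1077 -0.1225]]
contact [-0.08821484 -0.10686903] tipcentre [-0.08070745 -0.1162306 ]
stick rel yaw 0.7118445648911084 now centre [-0.12231223 -0.11744195]
```

```bash
cat >> plan.py <<'E'
def chain(wps,yaw=None):
    "wps: (xp,yp,z,rows) in portioner coords, constant yaw; prints per-row offset for each leg"
    s=env.state();R=s['eef_rot'];p=s['tool_pos'];print('port',inport(p).round(4),'z',p[2].round(4),'F',s['force'].round(1),'t',s['time_s'])
    for x,y,z,n in wps:
        q=np.array([*port(x,y),z]);print(n,'x',(R.T@(q-p)/n).round(4).tolist());p=q
E
python3 -c "
from plan import *
chain([(-.257,-.234,.086,2),(-.186,-.238,.086,3),(-.186,-.238,.046,3),(-.176,-.218,.046,2)])"
```

```text
port [-0.2268 -0.2076] z 0.0844 F [-0.5 -0.3 -1.2] t 7.0
2 x [0.0201, -0.0001, 0.0008]
3 x [-0.017, -0.0165, -0.0011]
3 x [-0.0011, 0.0002, 0.0133]
2 x [-0.0103, 0.0043, -0.0009]
```

>>> {"api": "carry_out", "payload": {"offset": [[0.02,0,0.001],[0.02,0,0.001],[-0.017,-0.016,-0.001],[-0.017,-0.017,-0.001],[-0.017,-0.016,-0.001],[-0.001,0,0.013],[-0.001,0,0.013],[-0.001,0,0.013],[0,0,0],[0,0,0]], "roll": [0,0,0,0,0,0,0,0,0,0], "jaw": [0.01,0.01,0.01,0.01,0.01,0.01,0.01,0.01,0.01,0.01]}}

```text
time_s: 8.0
tool_pos: [0.3519, 0.0864, 0.047]
eef_rot: [[-0.72, 0.691, -0.067], [0.69, 0.723, 0.045], [0.08, -0.014, -0.997]]
force: [0.4, 0.3, -0.5]
opening: 0.0147
```

Run:
```python
from tip import *
im=vision.read_camera('top'); jm=vision.read_camera('side')
s=env.state();t=s['tool_pos'];R=s['eef_rot'];f=-R[:,0]*[1,1,0];f/=np.linalg.norm(f)
tip=t+f*.138; tip[2]=t[2]-.0277+.022
print('tip centre port',inport(tip))
def cr(im,n,o,k=5,w=78,h=80):
    c=cv2.resize(im[o[1]:o[1]+h,o[0]:o[0]+w],None,fx=k,fy=k,interpolation=cv2.INTER_CUBIC)
    q=((w2p(n,tip)[0]-o+.5)*k).astype(int); cv2.circle(c,tuple(map(int,q)),2,(0,255,0),-1); return c
cv2.imwrite('pics/g.png',np.hstack([cr(im,'top',[275,165]),cr(jm,'side',[260,165])]))
chain([(-.176,-.218,.046,2),(-.176,-.188,.046,6)])
```

```text
tip centre port [-0.08234648 -0.14538583]
port [-0.1866 -0.2358] z 0.0476 F [-0.6  1.  -0.5] t 8.1
2 x [-0.0099, 0.0032, -0.0]
6 x [-0.0033, 0.0038, -0.0003]
```

View pics/g.png

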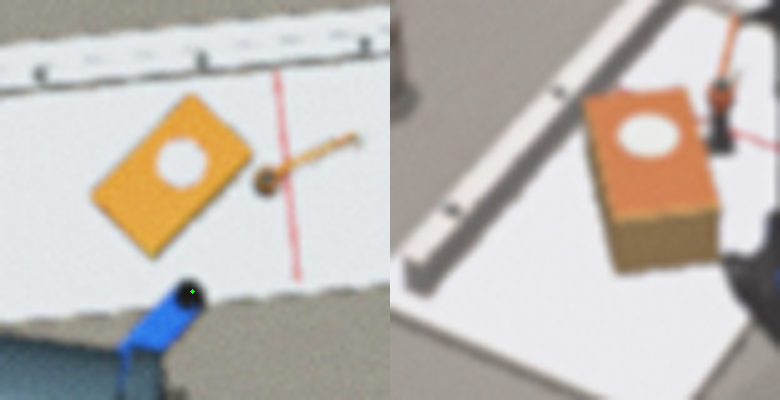

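The block stands clear at (172,176), still about 40° askew. The tip's green mark matches within 2 mm, and keeper and line are clear. I'm pushing the rear half of the near face towards the fence.

```bash
python3 -c "
from plan import *
chain([(-.186,-.209,.046,3),(-.204,-.181,.046,8),(-.214,-.168,.046,4)])"
```

```text
port [-0.1866 -0.2358] z 0.0476 F [-0.6  1.  -0.5] t 8.1
3 x [-0.006, 0.0066, -0.0]
8 x [-0.0006, 0.0041, -0.0001]
4 x [-0.0002, 0.0041, -0.0001]
```

>>> {"api": "carry_out", "payload": {"offset": [[-0.006,0.007,0],[-0.006,0.007,0],[-0.006,0.006,0],[-0.001,0.004,0],[-0.001,0.004,0],[-0.001,0.004,0],[0,0.004,0],[0,0.004,0],[-0.001,0.004,0],[0,0.004,0],[-0.001,0.004,0],[0,0,0]], "roll": [0,0,0,0,0,0,0,0,0,0,0,0], "jaw": [0.01,0.01,0.01,0.01,0.01,0.01,0.01,0.01,0.01,0.01,0.01,0.01]}}

```text
time_s: 9.3
tool_pos: [0.4051, 0.108, 0.0448]
eef_rot: [[-0.72, 0.691, -0.066], [0.69, 0.723, 0.045], [0.078, -0.013, -0.997]]
force: [0.0, -0.5, -1.5]
opening: 0.0145
```

```bash
cat > blk.py <<'E'
from fit import *; from plan import *
def block(tag,cam='top',guess=None):
    im=vision.read_camera(cam); cv2.imwrite(f'pics/{cam}_{tag}.png',im)
    h=cv2.cvtColor(im,cv2.COLOR_BGR2HSV)
    m=((h[...,0]>5)&(h[...,0]<26)&(h[...,1]>110)&(h[...,2]>60)).astype(np.uint8)
    roi=np.zeros_like(m); pts=np.array([w2p(cam,[*port(x,y),.05])[0] for x,y in((-.23,.04),(.2,.04),(.2,-.16),(-.23,-.16))],int)
    cv2.fillConvexPoly(roi,pts,1); m*=roi
    n,L,S,C=cv2.connectedComponentsWithStats(m); i=1+S[1:,4].argmax(); cs,_=cv2.findContours((L==i).astype(np.uint8),cv2.RETR_EXTERNAL,cv2.CHAIN_APPROX_NONE)
    hull=cv2.convexHull(max(cs,key=cv2.contourArea))[:,0].astype(float)
    # top-face plane: project hull to world z=.059, min-area rectangle in portioner frame (mm)
    X=p2w(cam,hull,.059); Q=np.array([inport(q) for q in X])*1000
    (c,(w,hh),a)=cv2.minAreaRect(Q.astype(np.float32))
    if w<hh: w,hh,a=hh,w,a+90
    a=(a+90)%180-90
    print(cam,'centre mm',np.round(c,1),'size',round(w,1),round(hh,1),'yaw deg',round(a,1))
def tipc():
    s=env.state();t=s['tool_pos'];f=-s['eef_rot'][:,0];a=np.arctan2(f[1],f[0])-P0[2]
    print('tipcentre',(inport(t)+.138*np.array([np.cos(a),np.sin(a)])).round(4),'relyaw',round(a,3),'z',t[2].round(4),'Fport',(np.array([[np.cos(P0[2]),np.sin(P0[2])],[-np.sin(P0[2]),np.cos(P0[2])]])@s['force'][:2]).round(1),s['force'][2].round(1),'t',s['time_s'],'open',s['opening'])
E
python3 -c "
from blk import *
block('h');block('h','side');tipc()
chain([(-.214,-.168,.046,4)])"
```

```text
top centre mm [-92.7 -46.9] size 97.8 61.6 yaw deg 23.6
side centre mm [-110.9  -52.1] size 133.9 55.9 yaw deg 29.2
tipcentre [-0.0989 -0.0912] relyaw 0.714 z 0.0448 Fport [-1. -0.] -0.8 t 9.4 open 0.014736140334381675
port [-0.2032 -0.1816] z 0.0448 F [-0.1  1.  -0.8] t 9.4
4 x [-0.0002, 0.0043, -0.0004]
```

>>> {"api": "carry_out", "payload": {"offset": [[0,0.004,0],[0,0.004,0],[0,0.004,0],[0,0.004,0],[0,0.003,0],[0,0,0]], "roll": [0,0,0,0,0,0], "jaw": [0.01,0.01,0.01,0.01,0.01,0.01]}}

```text
time_s: 10.0
tool_pos: [0.4182, 0.1218, 0.0445]
eef_rot: [[-0.72, 0.691, -0.066], [0.69, 0.723, 0.045], [0.078, -0.013, -0.997]]
force: [-0.9, -0.2, -0.8]
opening: 0.0145
```

```bash
python3 -c "
from blk import *
block('i');tipc()
chain([(-.214,-.160,.046,4)])"
```

```text
top centre mm [-97.4 -36.6] size 96.1 63.2 yaw deg 8.2
tipcentre [-0.1115 -0.0768] relyaw 0.715 z 0.0445 Fport [ 0.4 -0.1] 0.2 t 10.05 open 0.014667033066216575
port [-0.2158 -0.1672] z 0.0445 F [-0.  -0.4  0.2] t 10.05
4 x [-0.0015, 0.0011, -0.0005]
```

>>> {"api": "carry_out", "payload": {"offset": [[-0.0013,0.0015,0],[-0.0013,0.0015,0],[-0.0013,0.0015,0],[-0.0007,0.0007,0],[0,0,0]], "roll": [0,0,0,0,0], "jaw": [0.01,0.01,0.01,0.01,0.01]}}

```text
time_s: 10.55
tool_pos: [0.4247, 0.122, 0.044]
eef_rot: [[-0.719, 0.691, -0.066], [0.69, 0.722, 0.045], [0.079, -0.013, -0.997]]
force: [-0.6, 0.4, -1.4]
opening: 0.0147
```

```bash
python3 -c "
from blk import *
block('j');tipc()"
```

```text
top centre mm [-97.  -32.6] size 96.0 62.4 yaw deg 2.1
tipcentre [-0.1112 -0.0703] relyaw 0.714 z 0.044 Fport [-0.4 -1.4] -1.2 t 10.6 open 0.014633842057001096
```

>>> {"api": "carry_out", "payload": {"offset": [[-0.0007,0.0008,0],[-0.0007,0.0008,0],[-0.0007,0.0008,0],[0,0,0]], "roll": [0,0,0,0], "jaw": [0.01,0.01,0.01,0.01]}}

```text
time_s: 11.0
tool_pos: [0.4277, 0.1223, 0.0438]
eef_rot: [[-0.719, 0.691, -0.066], [0.69, 0.722, 0.045], [0.079, -0.014, -0.997]]
force: [-1.7, 0.5, -1.1]
opening: 0.0145
```

```bash
python3 -c "
from blk import *
block('k');tipc()"
```

```text
top centre mm [-96.3 -30.7] size 96.7 60.5 yaw deg -0.2
tipcentre [-0.1113 -0.0673] relyaw 0.714 z 0.0437 Fport [-0.4 -1.7] -0.7 t 11.05 open 0.01455103017965342
```

>>> {"api": "carry_out", "payload": {"offset": [[-0.0007,0.0008,0],[-0.0007,0.0008,0],[-0.0007,0.0008,0],[0,0,0]], "roll": [0,0,0,0], "jaw": [0.01,0.01,0.01,0.01]}}

```text
time_s: 11.45
tool_pos: [0.4286, 0.123, 0.043]
eef_rot: [[-0.719, 0.692, -0.071], [0.691, 0.722, 0.045], [0.083, -0.017, -0.996]]
force: [-8.4, 3.0, 2.1]
opening: 0.0145
```

```bash
python3 -c "
from blk import *
block('l');tipc()
chain([(-.2156,-.162,.046,1),(-.2156,-.202,.046,1),(-.3156,-.202,.046,1)])"
```

```text
top centre mm [-96.1 -30.5] size 96.7 60.6 yaw deg 0.4
tipcentre [-0.1118 -0.0664] relyaw 0.713 z 0.043 Fport [-1.5 -8.7] 1.9 t 11.5 open 0.014541494710583054
port [-0.2161 -0.1567] z 0.043 F [-8.8  0.7  1.9] t 11.5
1 x [0.0033, -0.0044, -0.0027]
1 x [0.0261, -0.0302, 0.0027]
1 x [0.0754, 0.0655, 0.0052]
```

The block is square and flush: yaw about 0°, y about -30.5 mm, with 8.7 N against the fence and its front at x≈-46, before the line. Next I back off, lift, and bring the stick round behind the block.

```bash
python3 -c "
from plan import *
chain([(-.225,-.205,.046,2),(-.225,-.205,.125,2),(-.322,-.15,.125,3)])"
```

```text
port [-0.2161 -0.1567] z 0.043 F [-8.8  0.7  1.9] t 11.5
2 x [0.0192, -0.0154, 0.0003]
2 x [0.0033, -0.0007, -0.0394]
3 x [0.0124, 0.035, 0.0005]
```

>>> {"api": "carry_out", "payload": {"offset": [[0.019,-0.015,0],[0.019,-0.015,0],[0.003,-0.001,-0.04],[0.003,-0.001,-0.04],[0.012,0.035,0],[0.012,0.035,0],[0.012,0.035,0],[0,0,0]], "roll": [0,0,0,0,0,0,0,0], "jaw": [0.01,0.01,0.01,0.01,0.01,0.01,0.01,0.01]}}

```text
time_s: 12.3
tool_pos: [0.4319, 0.23, 0.1299]
eef_rot: [[-0.722, 0.69, -0.061], [0.688, 0.724, 0.046], [0.076, -0.009, -0.997]]
force: [0.1, -0.7, -1.3]
opening: 0.0145
```

```bash
python3 -c "
from blk import *
tipc()
q=port(-.326,-.043); plan(*q,.125,P0[2]+.06+np.pi,6)"
```

```text
tipcentre [-0.2184 -0.0528] relyaw 0.717 z 0.1299 Fport [0.8 0. ] -1.3 t 12.3 open 0.014530949487534866
pos [0.4319 0.23   0.1299] yaw 2.3801 tilt [-0.0612  0.0464] F [ 0.1 -0.7 -1.3] t 12.3
roll/row 0.1095
[[-0.0106, 0.013, -0.0001], [-0.0091, 0.0141, -0.0001], [-0.0075, 0.015, -0.0001], [-0.0058, 0.0157, -0.0001], [-0.0041, 0.0163, -0.0001], [-0.0023, 0.0166, -0.0001]]
```

>>> {"api": "carry_out", "payload": {"offset": [[-0.011,0.013,0],[-0.009,0.014,0],[-0.007,0.015,0],[-0.006,0.016,0],[-0.004,0.016,0],[-0.002,0.017,0],[0,0,0],[0,0,0]], "roll": [0.11,0.11,0.11,0.11,0.11,0.11,0,0], "jaw": [0.01,0.01,0.01,0.01,0.01,0.01,0.01,0.01]}}

```text
time_s: 13.1
tool_pos: [0.5288, 0.2393, 0.1224]
eef_rot: [[-0.147, 0.987, -0.067], [0.988, 0.15, 0.045], [0.054, -0.059, -0.997]]
force: [-0.7, 0.1, -1.0]
opening: 0.0147
```

Run:
```python
from blk import *
block('m')
s=env.state();t=s['tool_pos'];f=-s['eef_rot'][:,0].copy();f[2]=0;f/=np.linalg.norm(f)
im=cv2.imread('pics/top_m.png');h=cv2.cvtColor(im,cv2.COLOR_BGR2HSV)
print('z axis',s['eef_rot'][:,2].round(3))
# bar axis from blue pixels ahead of gripper
m=(h[...,0]>100)&(h[...,0]<125)&(h[...,1]>150)
v,u=np.nonzero(m); X=p2w('top',np.c_[u,v],t[2]-.006); Q=np.array([inport(q) for q in X])
o=inport(t); k=(np.abs(Q[:,1]-o[1])<.05)&(Q[:,0]-o[0]>0)&(Q[:,0]-o[0]<.17); Q=Q[k]; print(len(Q),Q.min(0),Q.max(0))
g=np.polyfit(Q[:,0],Q[:,1],1); print('bar slope',g[0],'y at x=-.20',np.polyval(g,-.20))
tipc(); chain([(-.326,-.043,.046,3)])
a=cv2.resize(im[160:230,195:335],None,fx=5,fy=5,interpolation=cv2.INTER_CUBIC)
cv2.imwrite('pics/n.png',a)
```

```text
top centre mm [-96.5 -30. ] size 96.4 59.2 yaw deg -0.2
z axis [-0.067  0.044 -0.997]
235 [-0.28731819 -0.05749888] [-0.18704401 -0.02895091]
bar slope 0.06177806509691255 y at x=-.20 -0.040239648047502435
tipcentre [-0.1851 -0.039 ] relyaw 0.055 z 0.1224 Fport [ 0.6 -0.5] -0.9 t 13.15 open 0.014545152877530977
port [-0.3229 -0.0466] z 0.1224 F [-0.5 -0.7 -0.9] t 13.15
3 x [-0.0004, 0.0028, 0.0253]
```

View pics/n.png

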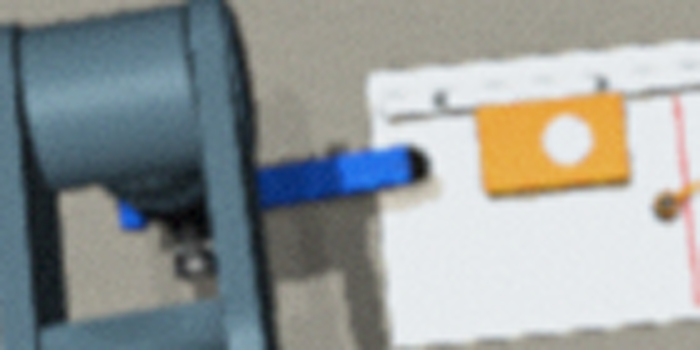

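The block lies flat on the fence at (553,145) in the crop. The stick tip at (428,162) is behind it, about 30 mm clear. I'm lowering it and shifting 4 mm towards the fence.

>>> {"api": "carry_out", "payload": {"offset": [[0.001,0.003,0.025],[0.001,0.003,0.025],[0.001,0.003,0.025],[0,0,0],[0,0,0]], "roll": [0,0,0,0,0], "jaw": [0.01,0.01,0.01,0.01,0.01]}}

```text
time_s: 13.65
tool_pos: [0.5317, 0.2474, 0.0476]
eef_rot: [[-0.146, 0.987, -0.067], [0.988, 0.149, 0.044], [0.054, -0.06, -0.997]]
force: [0.1, 0.1, -1.1]
opening: 0.0142
```

```bash
python3 -c "
from blk import *
block('o');tipc(); chain([(-.3229,-.0426,.046,1),(-.1829,-.0426,.046,10)])"
```

```text
top centre mm [-96.4 -30.1] size 96.4 59.5 yaw deg 0.1
tipcentre [-0.1928 -0.034 ] relyaw 0.054 z 0.0487 Fport [-0.2  0. ] -0.7 t 13.7 open 0.014319088500422518
port [-0.3306 -0.0415] z 0.0487 F [ 0.   0.2 -0.7] t 13.7
1 x [-0.0077, -0.0014, 0.0023]
10 x [-0.014, -0.0008, -0.0007]
```

>>> {"api": "carry_out", "payload": {"offset": [[-0.01,-0.001,-0.0005],[-0.01,0,-0.0005],[-0.01,-0.001,-0.0005],[-0.004,0,-0.0002],[-0.004,0,-0.0002],[-0.004,-0.0005,-0.0002],[-0.004,0,-0.0002],[-0.004,0,-0.0002],[-0.004,-0.0005,-0.0002],[-0.004,0,-0.0002],[0,0,0]], "roll": [0,0,0,0,0,0,0,0,0,0,0], "jaw": [0.01,0.01,0.01,0.01,0.01,0.01,0.01,0.01,0.01,0.01,0.01]}}

```text
time_s: 14.8
tool_pos: [0.5381, 0.1889, 0.0473]
eef_rot: [[-0.144, 0.987, -0.066], [0.988, 0.147, 0.044], [0.053, -0.059, -0.997]]
force: [0.1, 0.9, -0.8]
opening: 0.0146
```

```bash
python3 -c "
from blk import *
block('p');tipc()"
```

```text
top centre mm [-77.3 -30. ] size 101.7 59.5 yaw deg 0.1
tipcentre [-0.134  -0.0343] relyaw 0.053 z 0.0473 Fport [-0.2  0.6] -1.3 t 14.85 open 0.014657246893814512
```

>>> {"api": "carry_out", "payload": {"offset": [[-0.004,0,-0.0002],[-0.004,0,-0.0002],[-0.004,-0.0002,-0.0002],[-0.004,-0.0002,-0.0002],[-0.004,-0.0002,-0.0002],[-0.004,-0.0002,-0.0002],[-0.004,-0.0002,-0.0002],[-0.004,-0.0002,-0.0002],[-0.004,-0.0002,-0.0002],[-0.004,-0.0002,-0.0002],[-0.004,-0.0002,-0.0002],[-0.004,-0.0002,-0.0002]], "roll": [0,0,0,0,0,0,0,0,0,0,0,0], "jaw": [0.01,0.01,0.01,0.01,0.01,0.01,0.01,0.01,0.01,0.01,0.01,0.01]}}

```text
time_s: 16.05
tool_pos: [0.543, 0.1426, 0.0475]
eef_rot: [[-0.144, 0.987, -0.066], [0.988, 0.147, 0.047], [0.056, -0.059, -0.997]]
force: [-2.8, 8.7, 0.3]
opening: 0.0143
```

```bash
python3 -c "
from blk import *
block('q');tipc()"
```

```text
top centre mm [-28.3 -30.4] size 103.1 63.6 yaw deg -5.9
tipcentre [-0.0867 -0.0336] relyaw 0.053 z 0.0474 Fport [-5.  -1.6] -0.5 t 16.1 open 0.014463107068365079
```

```bash
sed -i "s/m\*=roi/m*=roi; m=cv2.morphologyEx(m,cv2.MORPH_OPEN,np.ones((7,7),np.uint8))/" blk.py; python3 -c "
from blk import *
block('r');tipc()
im=cv2.imread('pics/top_r.png'); cv2.imwrite('pics/r.png',cv2.resize(im[165:225,260:400],None,fx=5.5,fy=5.5,interpolation=cv2.INTER_CUBIC))"
```

```text
top centre mm [-53.5 -31.1] size 56.9 39.9 yaw deg 84.1
tipcentre [-0.0867 -0.0337] relyaw 0.052 z 0.0474 Fport [-4.4 -1.8] -0.5 t 16.15 open 0.014409821636587414
```

View pics/r.png

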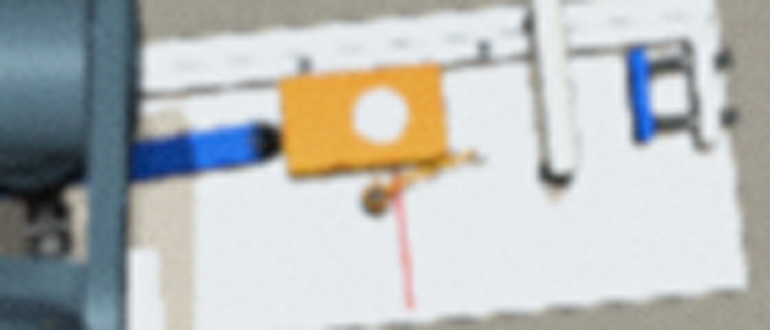

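The block is flat on the fence at (362,120). Its front has just met the keeper at (445,160), and the tip is centred behind it. I'm feeding on.

>>> {"api": "carry_out", "payload": {"offset": [[-0.004,-0.0002,-0.0002],[-0.004,-0.0002,-0.0002],[-0.004,-0.0002,-0.0002],[-0.004,-0.0002,-0.0002],[-0.004,-0.0002,-0.0002],[-0.004,-0.0002,-0.0002],[-0.004,-0.0002,-0.0002],[-0.004,-0.0002,-0.0002],[-0.004,-0.0002,-0.0002],[-0.004,-0.0002,-0.0002],[-0.004,-0.0002,-0.0002],[-0.004,-0.0002,-0.0002]], "roll": [0,0,0,0,0,0,0,0,0,0,0,0], "jaw": [0.01,0.01,0.01,0.01,0.01,0.01,0.01,0.01,0.01,0.01,0.01,0.01]}}

```text
time_s: 17.35
tool_pos: [0.5474, 0.0948, 0.0473]
eef_rot: [[-0.144, 0.987, -0.067], [0.988, 0.148, 0.047], [0.056, -0.06, -0.997]]
force: [-2.6, 7.9, 0.6]
opening: 0.0144
```

```bash
sed -i "s/m\*=roi; m=/m*=roi; cc,_=cv2.findContours(m,cv2.RETR_EXTERNAL,cv2.CHAIN_APPROX_NONE); cv2.drawContours(m,cc,-1,1,-1); m=/" blk.py; python3 -c "
from blk import *
block('s');tipc()"
```

```text
top centre mm [ 18.6 -30.2] size 96.7 60.3 yaw deg -5.9
tipcentre [-0.0386 -0.0336] relyaw 0.053 z 0.0473 Fport [-5.7 -1.6] 0.1 t 17.4 open 0.014365566248913424
```

```bash
cat >> blk.py <<'E'
def edges(path):
    "yaw of block's near edge and of front edge from the mask, portioner frame"
    im=cv2.imread(path);h=cv2.cvtColor(im,cv2.COLOR_BGR2HSV)
    m=(h[...,0]>5)&(h[...,0]<26)&(h[...,1]>110)&(h[...,2]>60)
    v,u=np.nonzero(m);Q=np.array([inport(q) for q in p2w('top',np.c_[u,v],.059)])*1000
    Q=Q[(Q[:,1]>-70)&(Q[:,1]<12)&(np.abs(Q[:,0])<220)]
    x0,x1=np.percentile(Q[:,0],[3,97])
    for nm,fn in(('fence',np.max),('near',np.min)):
        xs=np.arange(x0+6,x1-6,4); p=[]
        for x in xs:
            k=np.abs(Q[:,0]-x)<2.5
            if k.sum()>4: p.append((x,fn(Q[k,1])))
        p=np.array(p);g=np.polyfit(*p.T,1); g=np.polyfit(*p[np.abs(p[:,1]-np.polyval(g,p[:,0]))<3].T,1)
        print(nm,'slope deg',np.degrees(np.arctan(g[0])).round(1),'y mid',np.polyval(g,(x0+x1)/2).round(1),end='; ')
    print('x',x0.round(1),x1.round(1))
E
python3 -c "
from blk import *
edges('pics/top_m.png');edges('pics/top_s.png')"
```

```text
fence slope deg 0.2 y mid -1.8; near slope deg 0.0 y mid -58.2; x -141.7 -50.5
fence slope deg 0.6 y mid -1.7; near slope deg 1.9 y mid -59.8; x -28.0 64.8
```

The fence-side edge is flat, with slope about 0.6° at the same offset as when squared. The -5.9° reading came from the rectangle fit. I'm continuing.

>>> {"api": "carry_out", "payload": {"offset": [[-0.004,-0.0002,-0.0002],[-0.004,-0.0002,-0.0002],[-0.004,-0.0002,-0.0002],[-0.004,-0.0002,-0.0002],[-0.004,-0.0002,-0.0002],[-0.004,-0.0002,-0.0002],[-0.004,-0.0002,-0.0002],[-0.004,-0.0002,-0.0002],[-0.004,-0.0002,-0.0002],[-0.004,-0.0002,-0.0002],[-0.004,-0.0002,-0.0002],[-0.004,-0.0002,-0.0002]], "roll": [0,0,0,0,0,0,0,0,0,0,0,0], "jaw": [0.01,0.01,0.01,0.01,0.01,0.01,0.01,0.01,0.01,0.01,0.01,0.01]}}

```text
time_s: 18.6
tool_pos: [0.5518, 0.047, 0.0471]
eef_rot: [[-0.144, 0.987, -0.068], [0.988, 0.147, 0.047], [0.056, -0.06, -0.997]]
force: [-3.0, 9.0, 2.1]
opening: 0.0147
```

```bash
python3 -c "
from blk import *
block('t');edges('pics/top_t.png');tipc()"
```

```text
top centre mm [ 40.4 -29.1] size 53.6 46.7 yaw deg 84.1
fence slope deg -0.2 y mid -2.0; near slope deg 4.2 y mid -59.5; x 18.4 113.3
tipcentre [ 0.0094 -0.0336] relyaw 0.052 z 0.0471 Fport [-5.5 -2.5] 0.2 t 18.65 open 0.014242876865857027
```

>>> {"api": "carry_out", "payload": {"offset": [[-0.004,-0.0002,-0.0002],[-0.004,-0.0002,-0.0002],[-0.004,-0.0002,-0.0002],[-0.004,-0.0002,-0.0002],[-0.002,-0.0001,-0.0001],[-0.002,-0.0001,-0.0001],[-0.002,-0.0001,-0.0001],[-0.002,-0.0001,-0.0001],[0,0,0]], "roll": [0,0,0,0,0,0,0,0,0], "jaw": [0.01,0.01,0.01,0.01,0.01,0.01,0.01,0.01,0.01]}}

```text
time_s: 19.55
tool_pos: [0.5539, 0.0239, 0.0471]
eef_rot: [[-0.144, 0.987, -0.068], [0.988, 0.148, 0.048], [0.058, -0.061, -0.997]]
force: [-2.7, 10.9, 2.7]
opening: 0.0143
```

```bash
python3 -c "
from blk import *
tipc()"
```

```text
tipcentre [ 0.0319 -0.0337] relyaw 0.053 z 0.0471 Fport [-11.1  -1.6] 2.7 t 19.55 open 0.014258602764396952
```

>>> {"api": "carry_out", "payload": {"offset": [[-0.001,0,0],[-0.001,0,0],[-0.001,-0.0001,-0.0001],[0,0,0]], "roll": [0,0,0,0], "jaw": [0.01,0.01,0.01,0.01]}}

```text
time_s: 19.95
tool_pos: [0.5542, 0.0216, 0.0471]
eef_rot: [[-0.144, 0.987, -0.069], [0.988, 0.148, 0.049], [0.058, -0.061, -0.996]]
force: [-4.2, 13.4, 2.9]
opening: 0.0144
```

```bash
python3 -c "
from blk import *
block('u');tipc()"
```

```text
top centre mm [ 60.4 -31.2] size 53.7 33.4 yaw deg 83.8
tipcentre [ 0.0342 -0.0337] relyaw 0.053 z 0.0471 Fport [-13.6  -1.7] 4.4 t 20.0 open 0.014787335684787625
```

>>> {"api": "carry_out", "payload": {"offset": [[-0.001,0,0],[-0.001,-0.0001,-0.0001],[0,0,0]], "roll": [0,0,0], "jaw": [0.01,0.01,0.01]}}

```text
time_s: 20.3
tool_pos: [0.5544, 0.0193, 0.0471]
eef_rot: [[-0.144, 0.987, -0.069], [0.988, 0.148, 0.048], [0.058, -0.061, -0.996]]
force: [-3.3, 11.3, 3.4]
opening: 0.0146
```

```bash
cat >> blk.py <<'E'
def keeper(path):
    "farthest reach toward fence of orange pixels around the roller/leaf, at leaf height"
    im=cv2.imread(path);h=cv2.cvtColor(im,cv2.COLOR_BGR2HSV)
    m=(h[...,0]>5)&(h[...,0]<26)&(h[...,1]>110)&(h[...,2]>60)
    v,u=np.nonzero(m);Q=np.array([inport(q) for q in p2w('top',np.c_[u,v],.053)])*1000
    for a,b in((-20,0),(0,15),(15,30),(30,36),(36,42)):
        k=(Q[:,0]>a)&(Q[:,0]<b)&(Q[:,1]<-40)&(Q[:,1]>-100); print((a,b),k.sum(),Q[k,1].mean().round(1) if k.any() else None,end=' | ')
    print()
def rear(path):
    im=cv2.imread(path);h=cv2.cvtColor(im,cv2.COLOR_BGR2HSV)
    m=(h[...,0]>5)&(h[...,0]<26)&(h[...,1]>110)&(h[...,2]>60)
    v,u=np.nonzero(m);Q=np.array([inport(q) for q in p2w('top',np.c_[u,v],.059)])*1000
    k=(Q[:,1]>-46)&(Q[:,1]<-5)&(np.abs(Q[:,0])<200); print('block x range',np.percentile(Q[k,0],[.5,99.5]).round(1))
E
python3 -c "
from blk import *
block('v');tipc()
for f in 'mqtuv': keeper(f'pics/top_{f}.png');rear(f'pics/top_{f}.png')"
```

```text
top centre mm [ 62.  -31.3] size 53.7 30.0 yaw deg 83.8
tipcentre [ 0.0365 -0.0336] relyaw 0.053 z 0.0471 Fport [-12.8  -3. ] 3.7 t 20.35 open 0.014406355955119675
(-20, 0) 8 -71.7 | (0, 15) 0 None | (15, 30) 0 None | (30, 36) 0 None | (36, 42) 0 None | 
block x range [-144.2  -48.7]
(-20, 0) 43 -56.2 | (0, 15) 35 -53.7 | (15, 30) 10 -50.7 | (30, 36) 0 None | (36, 42) 0 None | 
block x range [-79.8  19.3]
(-20, 0) 6 -73.9 | (0, 15) 0 None | (15, 30) 30 -52.2 | (30, 36) 13 -52.1 | (36, 42) 10 -51.2 | 
block x range [ 15.6 115.2]
(-20, 0) 7 -73.3 | (0, 15) 0 None | (15, 30) 0 None | (30, 36) 0 None | (36, 42) 1 -41.8 | 
block x range [ 39.5 140.4]
(-20, 0) 9 -72.2 | (0, 15) 0 None | (15, 30) 0 None | (30, 36) 0 None | (36, 42) 0 None | 
block x range [ 42.8 143.3]
```

>>> {"api": "carry_out", "payload": {"offset": [[-0.001,0,0],[-0.0005,0,0],[0,0,0],[0,0,0]], "roll": [0,0,0,0], "jaw": [0.01,0.01,0.01,0.01]}}

```text
time_s: 20.75
tool_pos: [0.5545, 0.0182, 0.047]
eef_rot: [[-0.144, 0.987, -0.069], [0.988, 0.148, 0.049], [0.058, -0.061, -0.996]]
force: [-3.5, 13.7, 4.2]
opening: 0.0142
```

Run:
```python
from blk import *
block('w');tipc();rear('pics/top_w.png')
# keeper hue deviations: mask weak-orange pixels on the deck, before/after
for f in 'mtuvw':
    im=cv2.imread(f'pics/top_{f}.png').astype(int); sat=im[...,2]-im[...,0]
    out=[]
    for x in range(-20,46,6):
        best=max(((sat[tuple(np.round(w2p('top',[*port(x/1e3,y/1e3),.053])[0]).astype(int)[::-1])],y) for y in range(-84,-47)))
        out.append((x,best[1],int(best[0])))
    print(f,out)
```

```text
top centre mm [ 62.  -31.3] size 53.7 30.0 yaw deg 83.8
tipcentre [ 0.0376 -0.0337] relyaw 0.053 z 0.047 Fport [-14.2  -3. ] 4.2 t 20.8 open 0.014690221885982185
block x range [ 43.1 143.8]
m [(-20, -72, 73), (-14, -72, 129), (-8, -66, 102), (-2, -67, 72), (4, -64, 89), (10, -61, 80), (16, -58, 77), (22, -56, 73), (28, -56, 72), (34, -54, 61), (40, -51, 21)]
t [(-20, -78, 72), (-14, -72, 109), (-8, -69, 90), (-2, -69, 74), (4, -67, 85), (10, -65, 65), (16, -65, 101), (22, -48, 177), (28, -48, 163), (34, -48, 163), (40, -48, 164)]
u [(-20, -78, 74), (-14, -72, 117), (-8, -69, 85), (-2, -69, 70), (4, -67, 76), (10, -65, 71), (16, -65, 89), (22, -64, 85), (28, -63, 90), (34, -60, 85), (40, -53, 41)]
v [(-20, -72, 75), (-14, -69, 138), (-8, -66, 88), (-2, -67, 74), (4, -64, 73), (10, -61, 91), (16, -58, 88), (22, -59, 91), (28, -56, 78), (34, -54, 74), (40, -51, 22)]
w [(-20, -80, 74), (-14, -69, 130), (-8, -66, 102), (-2, -67, 74), (4, -64, 88), (10, -61, 81), (16, -58, 77), (22, -56, 78), (28, -56, 72), (34, -54, 69), (40, -51, 28)]
```

The keeper profile in frames v and w is back to its rest line, having been about 8 mm out in u. It has snapped in, with 14 N of push and no ramming. I'm easing off and drawing the stick back.

>>> {"api": "carry_out", "payload": {"offset": [[0.002,0,0.0001],[0.003,0,0.0002],[0.005,0.0003,0.0003],[0.01,0.0006,0.0005],[0.02,0.001,0.001],[0.03,0.0015,0.0015],[0.03,0.0015,0.0015],[0.03,0.0015,0.0015],[0.03,0.0015,0.0015],[0,0,0]], "roll": [0,0,0,0,0,0,0,0,0,0], "jaw": [0.01,0.01,0.01,0.01,0.01,0.01,0.01,0.01,0.01,0.01]}}

```text
time_s: 21.8
tool_pos: [0.5392, 0.1786, 0.0473]
eef_rot: [[-0.148, 0.987, -0.066], [0.987, 0.151, 0.045], [0.055, -0.058, -0.997]]
force: [-0.3, -0.4, -1.8]
opening: 0.0145
```

Run:
```python
from blk import *
block('x');tipc();rear('pics/top_x.png');edges('pics/top_x.png')
im=cv2.imread('pics/top_x.png').astype(int); sat=im[...,2]-im[...,0]
print([(x,max((sat[tuple(np.round(w2p('top',[*port(x/1e3,y/1e3),.053])[0]).astype(int)[::-1])],y) for y in range(-84,-47))[1]) for x in range(-20,46,6)])
# lay-down target: worktop left of portioner, at the original pick pose
q=inport([.4959,.3218]);print('pick pose port',q)
chain([(-.285,-.045,.13,3)])
```

```text
top centre mm [ 60.4 -31.1] size 53.7 33.4 yaw deg 83.8
tipcentre [-0.1218 -0.0334] relyaw 0.056 z 0.0472 Fport [0.1 0. ] -1.5 t 21.85 open 0.014670348202287603
block x range [ 44.2 141.1]
fence slope deg -1.0 y mid -2.0; near slope deg 0.2 y mid -59.1; x 45.8 139.5
[(-20, -78), (-14, -72), (-8, -66), (-2, -67), (4, -64), (10, -61), (16, -58), (22, -56), (28, -56), (34, -54), (40, -51)]
pick pose port [-0.40790835 -0.0713085 ]
port [-0.2596 -0.0411] z 0.0472 F [ 0.1 -0.1 -1.5] t 21.85
3 x [0.01, -0.0024, -0.027]
```

The block rests home, from x≈44 to ≈141 by the visible edge, with the keeper in behind it. I'll lay the stick back where it came from, well off the portioner.

>>> {"api": "carry_out", "payload": {"offset": [[0.01,-0.002,-0.027],[0.01,-0.002,-0.027],[0.01,-0.002,-0.027],[0,0,0]], "roll": [0,0,0,0], "jaw": [0.01,0.01,0.01,0.01]}}

```text
time_s: 22.25
tool_pos: [0.5381, 0.2007, 0.1343]
eef_rot: [[-0.145, 0.988, -0.058], [0.988, 0.148, 0.046], [0.054, -0.051, -0.997]]
force: [0.9, 0.3, -0.5]
opening: 0.0149
```

```bash
python3 -c "
from plan import *
plan(.4959,.3218,.13,2.378,6)"
```

```text
pos [0.5381 0.2007 0.1343] yaw 1.7165 tilt [-0.0581  0.0456] F [ 0.9  0.3 -0.5] t 22.25
roll/row -0.1102
[[0.0209, -0.0039, 0.002], [0.0212, -0.0016, 0.002], [0.0213, 0.0007, 0.002], [0.0211, 0.0031, 0.002], [0.0206, 0.0054, 0.002], [0.0199, 0.0076, 0.002]]
```

>>> {"api": "carry_out", "payload": {"offset": [[0.021,-0.004,0.002],[0.021,-0.002,0.002],[0.021,0.001,0.002],[0.021,0.003,0.002],[0.021,0.005,0.002],[0.02,0.008,0.002],[0,0,0],[0,0,0]], "roll": [-0.11,-0.11,-0.11,-0.11,-0.11,-0.11,0,0], "jaw": [0.01,0.01,0.01,0.01,0.01,0.01,0.01,0.01]}}

```text
time_s: 23.05
tool_pos: [0.4923, 0.3206, 0.1251]
eef_rot: [[-0.719, 0.692, -0.067], [0.691, 0.721, 0.044], [0.079, -0.015, -0.997]]
force: [-0.6, -0.4, -0.4]
opening: 0.0147
```

```bash
python3 -c "
from plan import *
plan(.4959,.3218,.031,2.378,5)"
```

```text
pos [0.4923 0.3206 0.1251] yaw 2.3757 tilt [-0.0671  0.0437] F [-0.6 -0.4 -0.4] t 23.05
roll/row -0.0005
[[-0.0018, 0.001, 0.0187], [-0.0018, 0.001, 0.0187], [-0.0018, 0.001, 0.0187], [-0.0018, 0.001, 0.0187], [-0.0018, 0.001, 0.0187]]
```

>>> {"api": "carry_out", "payload": {"offset": [[-0.002,0.001,0.019],[-0.002,0.001,0.019],[-0.002,0.001,0.019],[-0.002,0.001,0.019],[-0.001,0.001,0.018],[0,0,0]], "roll": [0,0,0,0,0,0], "jaw": [0.01,0.01,0.01,0.01,0.01,0.01]}}

```text
time_s: 23.65
tool_pos: [0.4955, 0.3211, 0.0293]
eef_rot: [[-0.717, 0.693, -0.069], [0.692, 0.72, 0.043], [0.08, -0.017, -0.997]]
force: [-0.1, -1.2, -1.1]
opening: 0.0147
```

>>> {"api": "carry_out", "payload": {"offset": [[0,0,0.001],[0,0,0],[0,0,0],[0,0,0],[0,0,0],[0,0,-0.02],[0,0,-0.03],[0,0,-0.04],[0,0,-0.04],[0,0,0]], "roll": [0,0,0,0,0,0,0,0,0,0], "jaw": [0.01,0.05,0.05,0.05,0.05,0.05,0.05,0.05,0.05,0.05]}}

```text
time_s: 24.65
tool_pos: [0.5088, 0.3186, 0.1673]
eef_rot: [[-0.72, 0.692, -0.055], [0.69, 0.722, 0.049], [0.073, -0.003, -0.997]]
force: [1.1, -0.5, 0.1]
opening: 0.05
```

Run:
```python
from blk import *
block('y'); rear('pics/top_y.png'); edges('pics/top_y.png')
a=cv2.imread('pics/top_y.png'); b=vision.read_camera('side')
cv2.imwrite('pics/z.png',np.hstack([cv2.resize(a[120:250,190:420],(460,260)),cv2.resize(b[130:330,200:400],(330,330))[:260]]))
A=cv2.resize(a[120:245,190:420],None,fx=3.4,fy=3.4)[:,:780];B=cv2.resize(b[130:330,180:440],None,fx=.9,fy=.9)
B=cv2.resize(b[130:250,180:430],None,fx=2.2,fy=1.4) if 0 else cv2.resize(b[125:250,190:420],None,fx=1.4,fy=1.4)
c=np.zeros((A.shape[0]+B.shape[0],A.shape[1],3),np.uint8);c[:A.shape[0]]=A;c[A.shape[0]:,:B.shape[1]]=B
k=cv2.resize(b[130:185,290:400],None,fx=3,fy=3);c[A.shape[0]:A.shape[0]+k.shape[0],B.shape[1]+5:B.shape[1]+5+k.shape[1]]=k
print(c.shape);cv2.imwrite('pics/z.png',c);print(env.state()['time_s'],env.state()['force'])
```

```text
top centre mm [ 60.4 -31.1] size 53.7 33.4 yaw deg 83.8
block x range [ 43.8 141.5]
fence slope deg -1.5 y mid -1.8; near slope deg -0.4 y mid -58.9; x 45.6 139.7
(600, 780, 3)
24.75 [ 0.3440419   0.22831904 -1.36066755]
```

View pics/z.png

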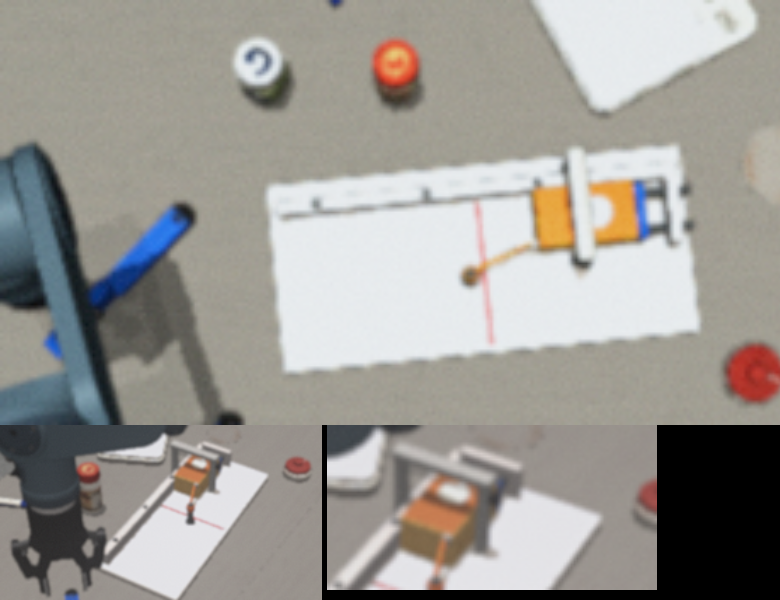

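The block is home between the keeper at (530,245) and the backstop at (640,210), under the frame and flat on the fence. The stick lies on the worktop, and the jars and timer are undisturbed. I'm handing the job in.

```bash
python3 -c "
from station import env
print(env.finish_job())"
```

```text
the job is handed in; nothing more can be done
None
```

The cheese block is home: flat on the fence, against the backstop, with the keeper snapped in behind it. The job was handed in at about 25 s; no verdict was reported.

**What I did**
- I took the farther blue push stick and squared the block against the fence, ending with about 9 N of push. The block's front was still about 35 mm short of the red line.
- I fed it along the fence past the keeper and under the wire frame. The measured force against the backstop peaked at about 14 N, without ramming.
- I then laid the stick back on the worktop where it came from, off the portioner.

**Last checks**
- **Block:** it spans about x 44–141 mm, where home is 44–144. The wire frame hides part of it and the edge estimate is a few mm uncertain. The fence-side edge reads -1.5° and the near edge -0.4°, which I take as flat.
- **Keeper:** its leaf was back on its rest line behind the block, also after the stick was withdrawn.
- **Surroundings:** the jars and timer look undisturbed in the last picture. The gripper was open, well above the stick and touching nothing.

**What went wrong or disagreed**
- An early move ran to the arm's inner limit and left the tool tilted about 4.6° for the rest of the job. I worked with that tilt.
- Bringing the stick in too low, its tip bumped the block and turned it about 40° before squaring. I corrected this with the stick alone, and the block stayed before the line.
- One yaw reading of -5.9° during the feed came from the rectangle fit. The fence-edge fit and the picture both showed the block flat.

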